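# Press the button of the stain tub and trap its pop-up lid

### The arm

A 7-joint arm with a two-finger parallel gripper is mounted at the origin on the work surface. World frame = base frame: x ahead of the robot, y to its left, z up, the work surface at z = 0. Lengths are in m, angles in rad, forces in N, time in s.
With the tool pointing down it reaches from about 0.4 to 0.85 m from the base axis. Payload 10.4 kg.
Tool frame: the origin (TCP) lies between the finger pads; the fingertips stand 8 mm ahead of it and the grasp point (between the pads) lies 11 mm behind it (env.tip_extent is the distance from the TCP to the fingertips, in m); x points along the fingers, y is the direction in which the jaws open and shut, and the axes are right-handed (so a half turn about x gives the same grasp; the last joint's range is limited). The gripper opens to 87 mm and grips with 3 to 60 N. Pads are 19 mm wide; open, the fingers measure 117 mm over their backs; the gripper's body (75 mm by 190 mm) begins 51 mm behind the grasp point.
Start: joints at [-1.299, 0.332, -0.065, 1.46, 0.022, 1.35, -0.088], TCP at [0.182, 0.598, 0.231] pointing down, gripper open.
Joint ranges: [-2.6, 2.6], [-0.5, 2.12], [-1.47, 1.34], [0.16, 2.42], [-1.27, 4.41], [0.06, 2.06], [-2.6, 2.6]. Speed limits (rad/s): [2.22, 2.22, 2.79, 2.79, 3.14, 3.14, 3.14].

### API

Orientations are given as a 3x3 rotation matrix whose columns are the frame's x, y, z axes.
In Python, from cell import env, cams, ticket gives the robot as it stands. The module is installed in compiled form; this text tells all that it offers.
- The arm moves only by the tool send_rows, never from a script. Its argument "rows" is text: rows parted by semicolons, each of 7 numbers parted by spaces: the shift along the tool's x, y, z in mm, then the turn, a rotation vector about the tool's x, y, z in rad, then the finger opening in mm, from 0 to 87. In form: tx ty tz rx ry rz fingers; .... A call has 1 to 8 rows; each row shifts and turns the pose as measured when the row begins, along the tool's axes as they then stand; what a row does not reach is not made up. A row lasts 1/8 s, in which the tool goes at most 62.5 mm and 10.7 degrees, less where a joint would pass 70% of its speed; a pose out of reach is approached as far as the arm can. A call with a gripper value outside its range is refused whole. The fingers move at their own pace and stop on an object; "force" is the grip in N (left out, the last holds). Time passes only in rows, so rows that do not move let the fingers close. It gives the time, the measured TCP pose, the force and the opening at its end, in the units of the state.
- env.get_state(): the state, without advancing time (a new reading comes with each control period).
- cams.capture(name): name is "scene" or "side" or "wrist"; returns (picture, depth): 400x640x3 uint8, red, green, blue; 400x640 float32, m along the optical axis (not along the pixel's ray), 0 where there is no reading.
- cams.camera_params(name): a dict with "vfov" (degrees; the focal length in pixels is half the picture's height over the tangent of half this angle, whatever the lens; pixels are square), "cx", "cy" (the principal point, pixels), "k1" (the pictures are not rectified: a ray, as slopes to the right and down, at radius r is drawn at 1 + k1 r^2 times it, then the intrinsics apply), "rvec" (rotation vector, rad) and "tvec" (3), from world to camera coordinates, as OpenCV has them. Camera axes: x right, y down, z forward; pixel columns grow to the right and rows downward; lengths in m; the calibration is good to about 2 mm. A picture is of the moment at which its call begins: read the wrist's pose just before it. camera_params takes no time and is no camera call; for the wrist camera it gives the pose at the moment of the call.
- ticket.hand_in(): hands the job in, once; it reports no verdict.
The state is a dict: "time_s": time; "q": joint angles; "dq": joint speeds; "joint_torque": joint torques, N m; "tool_pos": TCP position; "orientation": TCP orientation; "contact_force": force on the tool from outside, world axes, zero at the start; "torque": the same for the moment, N m; "finger_gap": finger opening in m.
Only numpy, scipy, OpenCV 4.12 (cv2) and the standard library are available. Lean on these libraries where they do the work, as an engineer would, in place of code of your own. Each camera call takes 0.05 s, during which the arm holds its last target.

### The job

A glass jar stands close behind the red flip-top stain tub, just where its strong sprung lid would smash back into it. Leaving the tub standing where it is, press the push button at its front with one finger and trap the lid with the other finger as it pops up, before it gets further than a third of the way open. Finish while still holding the lid like that, sprung up against the finger and clearly ajar (front edge at least 10 mm up), so that I can take the jar away; grip or lift nothing and leave everything else on the ledge undisturbed.

Things in the scene. Friction and masses are not known exactly. Their poses are not given: they have to be found in the camera images.
- tub: red plastic flip-top stain tub, loose, about 0.9 kg: 142 mm front to back, 116 mm wide, rim 105 mm high. Origin on its underside, mid-width, 80 mm behind its front face; x points from its front (button; towards the robot, turned up to 0.5 rad) to its back (hinge), z up. Lid hinge at x = 58 mm, 106 mm up; front edge of the shut lid at x = -50 mm, 16 mm behind the middle of the button.
- button_top (a point): middle of the top of the tub's lid button: a ribbed block 23 mm front to back, 36 mm wide, in a collar (27 x 47 mm, top 116 mm above the ledge) mid-width at the tub's front. At rest at x = -66 mm, y = 0, 126 mm up in the tub's frame, the tub's highest part; axes as the tub's. It goes straight down on a spring: 4 N and 3.5 mm free the lid, 6 N and 7 mm reach the stop; it springs back.
- button (a joint): how far the button is pressed, m: 0 at rest, frees the lid at about 0.0036, stop at 0.007
- lid_mid (a point): point on the top of the lid's sunken flat panel, mid-width, 58 mm from the hinge line; shut, it lies at x = 0, y = 0, 110 mm up in the tub's frame (16 mm lower than the button); moves with the lid. The panel is 88 mm front to back, 98 mm wide, inside a rim raised 7 mm (top 117 mm above the ledge) that is broken at the button. The lid is 108 mm from hinge to front edge.
- lid (a joint): opening angle of the lid, rad: 0 shut, 2.1 fully open (it would hit the jar just before that). A hinge spring drives it open at once when it is freed: it flies up, about 0.4 s to fully open, pushing with about 2 N on a finger over the middle of the panel. It does not stay open part way by itself, only held down by something above it.
- jar: clear glass storage jar with a wooden lid, loose, 87 mm diameter, 165 mm high, 14 to 22 mm behind the back of the tub; origin under its centre. Must not be disturbed.
- brush: plastic scrubbing brush lying bristles down beside the tub, about 205 mm long along its x, 55 mm wide, 40 mm high; origin below the place where handle and head meet. Leave alone.
- cup: grey silicone dispenser cup standing beside the tub, 68 mm diameter, 56 mm high; origin under its centre. Leave alone.
- pegbox: wooden peg box, shut with a small sliding brass latch, 138 x 218 x 87 mm high; origin under its centre. Leave alone.
- spray: white trigger spray bottle, 72 mm diameter, 209 mm high; origin under its centre. Leave alone.
- softener: blue bottle with a white cap, 76 mm diameter, 190 mm high; origin under its centre. Leave alone.
- soapdish: white soap dish with a bar of soap, 85 x 120 x 32 mm high; origin under its centre. Leave alone.
There are look-alikes about, which are no part of the job. Several things look just like the tub: the one meant starts farthest from the robot's base.

How it is judged:
On the way, in this order (a step that is already met when the one before it is completed fails the run):
1. the button is pressed (value of joint button above 0.002 m).
2. the lid has popped up and is trapped by a finger (value of joint lid between 0.08 and 0.7 rad and contact force between the fingers and lid above 0.2 N), for 0.3 s.
At the end, for the whole second after the job is handed in: The lid stands still between 0.08 rad (about 9 mm at its front edge) and 0.70 rad (a third) open, pressed against a finger with more than 0.2 N, and the tub stands flat on the ledge within 30 mm of where it stood (all of step 2 and velocity of joint lid between -0.1 and 0.1 rad/s and height (world z) of tub below 0.006 m and angle between tub's own z axis and vertical below 0.1 rad and distance of tub from where it was at the start of the episode below 0.03 m); the arm keeps its last pose, push and grip.
It fails at once if the lid gets away: it opens beyond a third of its swing (0.70 rad) (value of joint lid above 0.7 rad).
It fails at once if the tub is lifted, tipped or pushed more than 30 mm (height (world z) of tub above 0.006 m or angle between tub's own z axis and vertical above 0.12 rad or distance of tub from where it was at the start of the episode above 0.03 m).
It fails at once if the jar or another bystander is moved by more than 20 mm or tipped (distance of any of jar, brush, cup, pegbox, spray, softener, soapdish from where it was at the start of the episode above 0.02 m or angle between any of jar, brush, cup, pegbox, spray, softener, soapdish's own z axis and vertical above 0.2 rad).
It also fails if it takes over 29 s, if anything falls off the work surface, if the arm or the gripper's body presses on something with over 40 N, if the wrist force passes 120 N, or if a joint passes its speed limit or range.

## Working session

There is one attempt and no reset: what is moved stays moved. The work goes in short steps, Python scripts to look and compute and a tool call to move; the robot and the scene stay as the last step left them, time stands still between calls to the robot, and variables do not carry over. Pictures are saved under pics/ and viewed, and the job is handed in when it is done.

Besides the shell and the picture viewer there is one more tool, called after ">>>" as a command line: name --argument value ..., lists and objects as JSON in quotes. send_rows: Moves the arm, as the interface text tells. Its arguments: {"type":"object","properties":{"rows":{"type":"string"},"force":{"type":"number"}},"required":["rows"]}

```bash
mkdir -p pics
cat > h.py <<'E'
import numpy as np, cv2
from cell import env, cams, ticket
def cap(n):
    p=cams.camera_params(n); im,d=cams.capture(n); return p,im,d
def save(fn,im): cv2.imwrite('pics/'+fn,cv2.cvtColor(im,cv2.COLOR_RGB2BGR))
def K(p):
    f=200/np.tan(np.radians(p['vfov'])/2); return np.array([[f,0,p['cx']],[0,f,p['cy']],[0,0,1.]]), np.array([p['k1'],0,0,0,0.])
def pts(p,uv,d):
    k,D=K(p); uv=np.array(uv,float).reshape(-1,1,2)
    n=cv2.undistortPoints(uv,k,D).reshape(-1,2)
    c=np.c_[n,np.ones(len(n))]*np.array(d).reshape(-1,1)
    R=cv2.Rodrigues(np.array(p['rvec'],float))[0]
    return (c-np.array(p['tvec']).reshape(1,3))@R
def cloud(p,d):
    v,u=np.mgrid[0:d.shape[0],0:d.shape[1]]
    P=pts(p,np.c_[u.ravel(),v.ravel()],d.ravel()).reshape(d.shape+(3,)); P[d==0]=np.nan; return P
def proj(p,X):
    k,D=K(p); return cv2.projectPoints(np.array(X,float).reshape(-1,1,3),np.array(p['rvec'],float),np.array(p['tvec'],float),k,D)[0].reshape(-1,2)
E
python3 - <<'E'
from h import *
for n in ['scene','side','wrist']:
    p,im,d=cap(n); save(n+'0.png',im); np.savez('pics/%s0.npz'%n,im=im,d=d); import pickle; pickle.dump(p,open('pics/%s0.pkl'%n,'wb')); print(n,p)
s=env.get_state(); print(s)
E
```

```text
scene {'vfov': 51.94675348387288, 'cx': 321.8893900014142, 'cy': 203.91404919821804, 'k1': -0.07008678448787477, 'rvec': array([ 1.04002562,  2.27785449, -1.19342213]), 'tvec': array([ 0.25620129, -0.12731021,  1.47210332])}
side {'vfov': 45.23086147216858, 'cx': 329.8484140995843, 'cy': 196.97735173058726, 'k1': -0.01398029287186393, 'rvec': array([ 0.1282138 , -2.76802701,  1.35520622]), 'tvec': array([0.46727841, 0.08078086, 1.64470549])}
wrist {'vfov': 63.28532034031522, 'cx': 315.0002247209992, 'cy': 201.21784516272922, 'k1': -0.06079364106994429, 'rvec': array([-2.35183171, -1.7469098 , -0.21922934]), 'tvec': array([-0.62389343, -0.03140111,  0.38982343])}
{'time_s': 0.15, 'q': array([-1.29861114,  0.33273495, -0.06468786,  1.46076327,  0.02160441,
        1.34990023, -0.08850544]), 'dq': array([-0.00110135, -0.00098914, -0.00067854, -0.00179016,  0.00027922,
       -0.00044628, -0.00087344]), 'joint_torque': array([ 1.28612162e-03, -6.23629832e+01,  2.51466664e-02, -3.90140569e+01,
       -6.12255349e-02,  3.72110645e-02,  8.97957148e-05]), 'tool_pos': array([0.18150781, 0.59775771, 0.22992442]), 'orientation': array([[-2.68061692e-04,  2.90532932e-01,  9.56864956e-01],
       [-1.07757255e-03,  9.56864351e-01, -2.90533050e-01],
       [-9.99999383e-01, -1.10897219e-03,  5.65716362e-05]]), 'contact_force': array([ 0.36063948, -0.81774749, -0.02869099]), 'torque': array([-0.01225641, -0.0009586 ,  0.0630676 ]), 'finger_gap': 0.08709740072034093}
```

View pics/scene0.png

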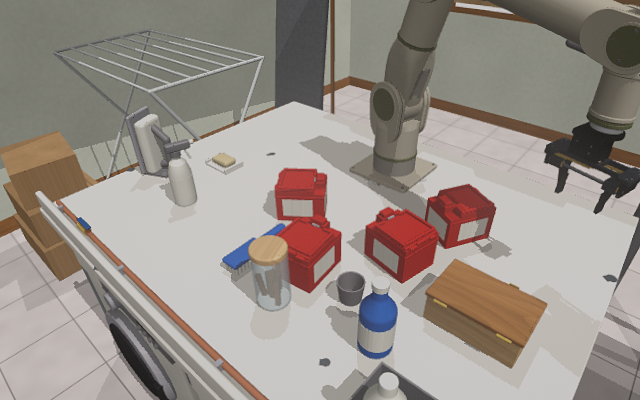

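View pics/side0.png

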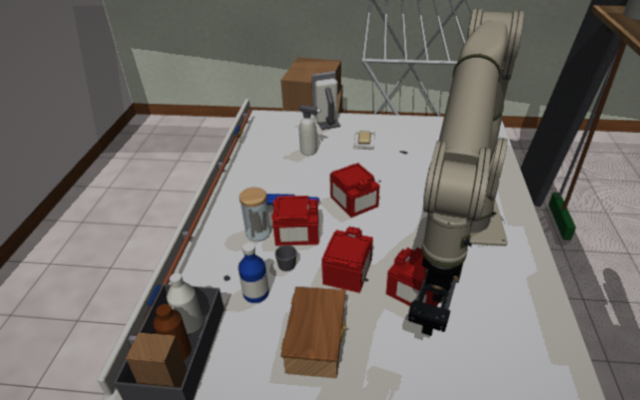

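View pics/wrist0.png

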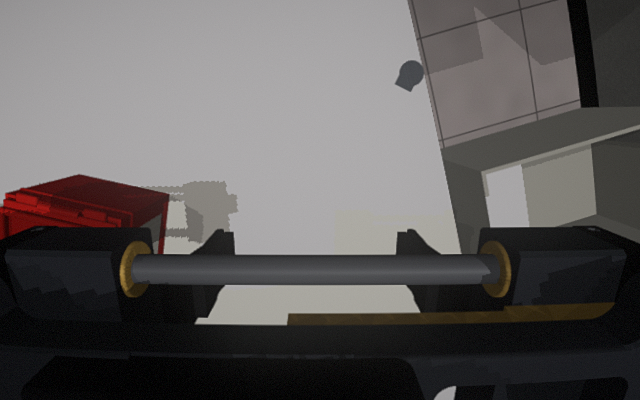

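The scene picture shows four red tubs, at (301,195), (310,252), (400,243) and (461,213). The one at (310,252) has the jar behind it at (270,272) and looks farthest from the base. Next I'll measure them.

Run:
```python
from h import *
import pickle
for n in ['scene','side']:
    z=np.load(f'pics/{n}0.npz'); im=z['im'];d=z['d'];p=pickle.load(open(f'pics/{n}0.pkl','rb'))
    P=cloud(p,d)
    for name,m in [('red',(im[...,0]>80)&(im[...,1]<60)&(im[...,2]<60))]:
        m=m&(P[...,2]>0.09)&(P[...,2]<0.14)&(np.hypot(P[...,0],P[...,1])<1.2)
        m=cv2.morphologyEx(m.astype(np.uint8),cv2.MORPH_CLOSE,np.ones((3,3)))
        c,l,st,ce=cv2.connectedComponentsWithStats(m)
        for i in range(1,c):
            if st[i,4]<100: continue
            Q=P[(l==i)]; Q=Q[np.isfinite(Q[:,2])]; Q=Q[(Q[:,2]>.09)&(Q[:,2]<.14)]
            r=cv2.minAreaRect((Q[:,:2]*1000).astype(np.float32))
            B=Q[Q[:,2]>0.121]
            print(n,ce[i].round(),st[i,4],'c',Q.mean(0).round(3),'dist',np.hypot(*Q.mean(0)[:2]).round(3),r,'button',len(B),np.median(B,0).round(4) if len(B) else '')
    if n=='scene': save('crop1.png',cv2.resize(im[180:320,210:450],None,fx=3.3,fy=3.3,interpolation=cv2.INTER_CUBIC))
    else: save('crop2.png',cv2.resize(im[160:320,220:460],None,fx=3.3,fy=3.3,interpolation=cv2.INTER_CUBIC))
    # jar: points around
```

```text
scene [307. 187.] 422 c [ 0.402 -0.041  0.105] dist 0.404 ((390.9100646972656, -67.4033203125), (115.45218658447266, 127.34992980957031), 35.780059814453125) button 12 [ 0.3575 -0.0298  0.1255]
scene [462. 203.] 1554 c [0.198 0.34  0.108] dist 0.393 ((185.37203979492188, 335.7843017578125), (116.80451965332031, 143.24705505371094), 59.40338134765625) button 78 [0.236  0.3074 0.1257]
scene [403. 231.] 1975 c [0.402 0.282 0.109] dist 0.491 ((391.4175720214844, 273.18267822265625), (144.92677307128906, 118.00884246826172), 78.60433959960938) button 62 [0.3829 0.2179 0.1256]
scene [308. 238.] 1817 c [0.575 0.124 0.11 ] dist 0.588 ((571.867919921875, 111.04219055175781), (149.38980102539062, 115.47065734863281), 7.433229923248291) button 93 [0.5162 0.1041 0.1255]
side [355. 180.] 898 c [ 0.387 -0.057  0.11 ] dist 0.391 ((389.3195495605469, -66.80086517333984), (116.4218978881836, 138.99513244628906), 36.47574996948242) button 67 [ 0.3584 -0.0242  0.1249]
side [295. 211.] 1224 c [0.568 0.125 0.11 ] dist 0.582 ((569.459716796875, 115.73860931396484), (143.14881896972656, 120.62020111083984), 7.677014350891113) button 79 [0.5153 0.1101 0.1257]
side [347. 249.] 1458 c [0.389 0.289 0.111] dist 0.485 ((388.4647216796875, 276.1480712890625), (148.72259521484375, 114.7253646850586), 77.56929779052734) button 75 [0.3762 0.2247 0.1244]
side [403. 267.] 550 c [0.23  0.344 0.11 ] dist 0.414 ((212.54116821289062, 322.9169006347656), (117.57284545898438, 74.3029556274414), 60.458499908447266) button 77 [0.2333 0.3132 0.1261]
```

```bash
sleep 1
```

```text
(no output)
```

View pics/crop1.png

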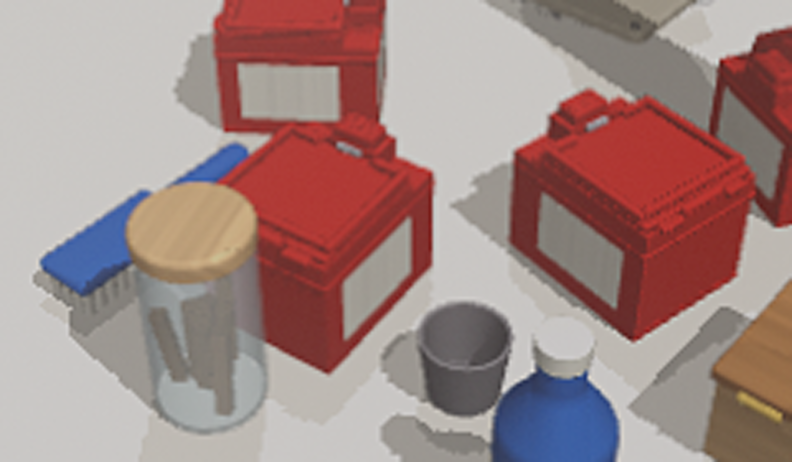

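View pics/crop2.png

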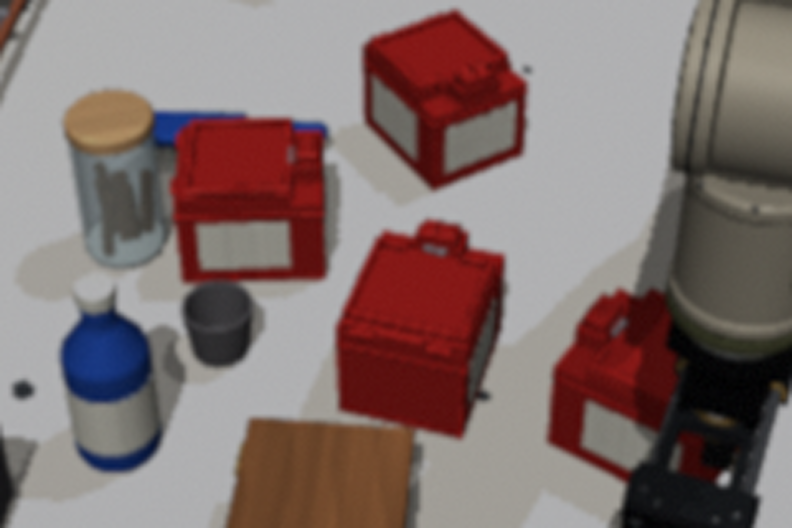

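The crops confirm that the tub with the jar right behind it is the target: scene (308,238), side (295,211). Its button is at about (0.516, 0.107) and it is 0.58 m from the base; the others are at 0.40, 0.39 and 0.49 m. The look-alikes are at scene (307,187), (462,203) and (403,231). Now I'll plan the approach to a hover.

```bash
cat > plan.py <<'E'
from h import *
from scipy.spatial.transform import Rotation as Ro
def plan(target,yaw,n):
    s=env.get_state(); R=np.array(s['orientation']); p=np.array(s['tool_pos'])
    y=np.array([np.cos(yaw),np.sin(yaw),0]); x=np.array([0,0,-1.]); Rt=np.c_[x,y,np.cross(x,y)]
    rv=Ro.from_matrix(R.T@Rt).as_rotvec()
    for i in range(n):
        d=(np.array(target)-p)/(n-i)
        print((R.T@d*1000).round(1),(rv/n).round(4),'->',(p+d).round(3)); p=p+d; R=R@Ro.from_rotvec(rv/n).as_matrix()
E
python3 -c "
from plan import *
plan([.547,.111,.25],.13,14)"
```

```text
[ -1.4 -25.7  35.1] [0.0819 0.     0.0001] -> [0.208 0.563 0.231]
[ -1.4 -22.7  37.1] [0.0819 0.     0.0001] -> [0.234 0.528 0.233]
[ -1.4 -19.6  38.8] [0.0819 0.     0.0001] -> [0.26  0.493 0.234]
[ -1.4 -16.4  40.3] [0.0819 0.     0.0001] -> [0.286 0.459 0.236]
[ -1.4 -13.   41.5] [0.0819 0.     0.0001] -> [0.312 0.424 0.237]
[-1.4 -9.6 42.4] [0.0819 0.     0.0001] -> [0.338 0.389 0.239]
[-1.4 -6.1 43. ] [0.0819 0.     0.0001] -> [0.364 0.354 0.24 ]
[-1.4 -2.6 43.4] [0.0819 0.     0.0001] -> [0.39  0.32  0.241]
[-1.4  1.  43.5] [0.0819 0.     0.0001] -> [0.416 0.285 0.243]
[-1.4  4.5 43.2] [0.0819 0.     0.0001] -> [0.443 0.25  0.244]
[-1.4  8.1 42.7] [0.0819 0.     0.0001] -> [0.469 0.215 0.246]
[-1.4 11.5 41.9] [0.0819 0.     0.0001] -> [0.495 0.181 0.247]
[-1.4 14.9 40.8] [0.0819 0.     0.0001] -> [0.521 0.146 0.249]
[-1.4 18.2 39.5] [0.0819 0.     0.0001] -> [0.547 0.111 0.25 ]
```

>>> send_rows --rows "-2 -26 35 0.082 0 0 55; -2 -23 37 0.082 0 0 55; -2 -20 39 0.082 0 0 55; -2 -16 40 0.082 0 0 55; -2 -13 41 0.082 0 0 55; -2 -10 42 0.082 0 0 55; -2 -6 43 0.082 0 0 55; -2 -3 43 0.082 0 0 55" --force 10

```text
time_s: 1.15
tool_pos: [0.3891, 0.3107, 0.244]
orientation: [[-0.003, 0.822, 0.569], [-0.004, 0.569, -0.822], [-1.0, -0.005, 0.001]]
contact_force: [-0.0, 1.0, 0.2]
finger_gap: 0.055
```

```bash
python3 -c "
from plan import *
plan([.547,.111,.245],.13,8)"
```

```text
[-0.1  2.  31.8] [0.0594 0.0003 0.0006] -> [0.409 0.286 0.244]
[-0.1  3.9 31.6] [0.0594 0.0003 0.0006] -> [0.429 0.261 0.244]
[-0.1  5.8 31.3] [0.0594 0.0003 0.0006] -> [0.448 0.236 0.244]
[-0.1  7.6 30.9] [0.0594 0.0003 0.0006] -> [0.468 0.211 0.244]
[-0.1  9.4 30.4] [0.0594 0.0003 0.0006] -> [0.488 0.186 0.245]
[-0.1 11.2 29.8] [0.0594 0.0003 0.0006] -> [0.508 0.161 0.245]
[-0.1 13.  29.1] [0.0594 0.0003 0.0006] -> [0.527 0.136 0.245]
[-0.1 14.7 28.2] [0.0594 0.0003 0.0006] -> [0.547 0.111 0.245]
```

>>> send_rows --rows "0 2 32 0.06 0 0.001 55; 0 4 32 0.06 0 0.001 55; 0 6 31 0.06 0 0.001 55; 0 8 31 0.06 0 0.001 55; 0 10 30 0.06 0 0.001 55; 0 11 29 0.06 0 0 55; 0 13 28 0.06 0 0 55; 0 14 24 0.05 0 0 55"

```text
time_s: 2.15
tool_pos: [0.5528, 0.1031, 0.2438]
orientation: [[0.001, 0.994, 0.107], [-0.002, 0.107, -0.994], [-1.0, 0.001, 0.002]]
contact_force: [-0.0, 0.7, -0.1]
finger_gap: 0.055
```

Run:
```python
from plan import *
s=env.get_state(); print(s['tool_pos'],s['orientation'],s['time_s'],s['contact_force'])
p,im,d=cap('wrist'); save('w1.png',im); P=cloud(p,d)
p2,im2,d2=cap('scene'); save('s1.png',cv2.resize(im2[130:330,200:440],None,fx=3,fy=3))
m=(im[...,0]>60)&(im[...,1]<60)&(im[...,2]<60)&(P[...,2]>.08)&(P[...,2]<.14)
Q=P[m]; print(len(Q),cv2.minAreaRect((Q[:,:2]*1000).astype(np.float32)))
B=Q[(Q[:,2]>.121)&(np.hypot(Q[:,0]-.516,Q[:,1]-.107)<.04)]; print(len(B), B.mean(0) if len(B) else '', cv2.minAreaRect((B[:,:2]*1000).astype(np.float32)) if len(B) else '')
plan([.547,.111,.245],.13,1)
```

```text
[0.55282036 0.10308731 0.24377643] [[ 0.00149206  0.9942506   0.10706781]
 [-0.00173455  0.10707034 -0.99424993]
 [-0.99999738  0.00129776  0.00188434]] 2.15 [-0.01713201  0.6738632  -0.11498893]
27358 ((484.8197326660156, 150.75949096679688), (170.49342346191406, 368.0502624511719), 64.94393920898438)
1060 [0.51331193 0.10387224 0.12589147] ((513.0408325195312, 103.12885284423828), (23.240203857421875, 35.55226516723633), 7.0873236656188965)
[ -1.4  -5.4 -10.7] [-0.026   0.0034 -0.0015] -> [0.547 0.111 0.245]
```

View pics/w1.png

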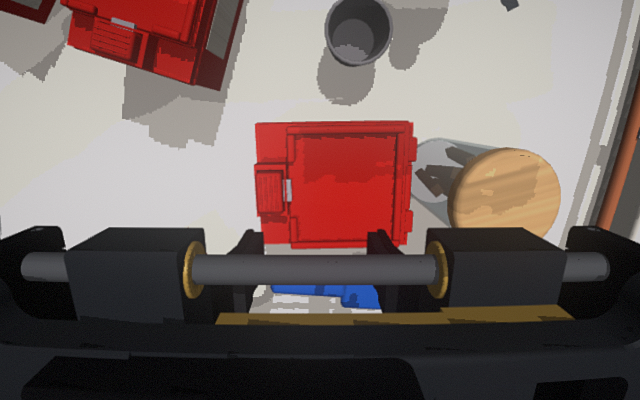

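View pics/s1.png

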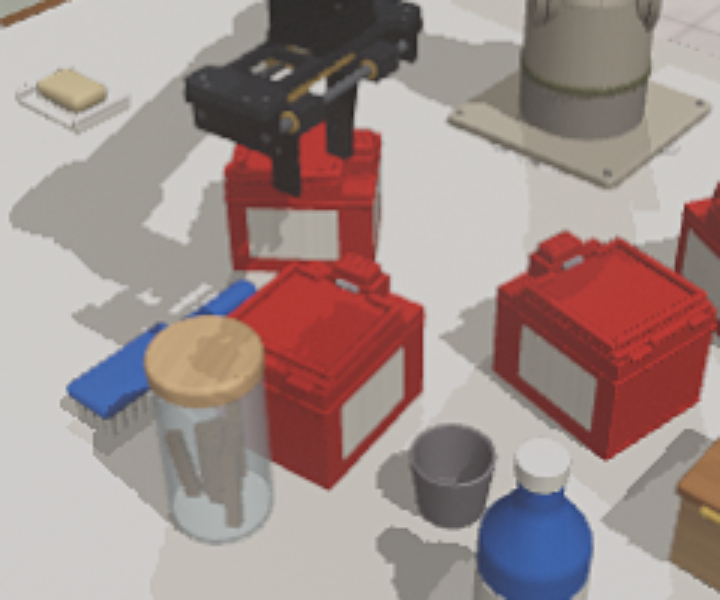

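The wrist view shows the target tub with its button at (270,190) and the jar at (505,195). The three button estimates agree to within a few mm, so I'll use (0.514, 0.105) and yaw 0.125. I'll descend until the tips are about 14 mm above the button.

```bash
python3 -c "
from plan import *
plan([.545,.109,.148],.125,4)"
```

```text
[23.9 -1.9 -2.3] [-0.0053  0.0009 -0.0004] -> [0.551 0.103 0.22 ]
[23.9 -1.9 -2.3] [-0.0053  0.0009 -0.0004] -> [0.549 0.105 0.196]
[23.9 -1.9 -2.3] [-0.0053  0.0009 -0.0004] -> [0.547 0.107 0.172]
[23.9 -1.9 -2.3] [-0.0053  0.0009 -0.0004] -> [0.545 0.109 0.148]
```

>>> send_rows --rows "22 -2 -2 -0.005 0.001 0 55; 24 -2 -2 -0.005 0.001 0 55; 24 -2 -3 -0.005 0.001 0 55; 20 -2 -2 -0.005 0.001 0 55; 0 0 0 0 0 0 55"

```text
time_s: 2.88
tool_pos: [0.5457, 0.1098, 0.1508]
orientation: [[0.001, 0.992, 0.124], [0.002, 0.124, -0.992], [-1.0, 0.001, -0.002]]
contact_force: [0.2, -1.4, 0.7]
finger_gap: 0.0552
```

Run:
```python
from plan import *
s=env.get_state(); t=np.array(s['tool_pos']);R=np.array(s['orientation']);print(t,R.round(4).tolist(),s['time_s'],s['contact_force'],s['finger_gap'])
g=s['finger_gap']/2
T=[t+R@np.array([.008,sy*(g+.007),0]) for sy in(-1,1)]; T+= [t+R@np.array([.008,sy*(g),0]) for sy in(-1,1)]
print(np.array(T).round(4).tolist())
for n,c in [('wrist',None),('scene',(200,320,220,380)),('side',(160,260,220,380))]:
    p,im,d=cap(n); im=im.copy()
    if n=='wrist':
        P=cloud(p,d); m=(im[...,0]>60)&(im[...,1]<60)&(im[...,2]<60)&(P[...,2]>.121)&(P[...,2]<.135)&(np.hypot(P[...,0]-.516,P[...,1]-.107)<.04)
        B=P[m]; print(len(B),B.mean(0),cv2.minAreaRect((B[:,:2]*1000).astype(np.float32)))
    uv=proj(p,T); print(n,uv.round(1).tolist())
    if c:
        f=5; o=cv2.resize(im[c[0]:c[1],c[2]:c[3]],None,fx=f,fy=f,interpolation=cv2.INTER_CUBIC)
        uv=(uv-[c[2],c[0]])*f
    else: o=im
    for q in uv: cv2.circle(o,tuple(int(v) for v in q.round()),3,(0,255,0),-1)
    save(n+'2.png',o)
plan([.545,.109,.135],.125,1)
```

```text
[0.54570204 0.10977787 0.15081519] [[0.0006, 0.9923, 0.1235], [0.0018, 0.1235, -0.9923], [-1.0, 0.0008, -0.0017]] 2.875 [ 0.1542371  -1.35671141  0.7048463 ] 0.055192998944997435
[[0.5114, 0.1055, 0.1428], [0.58, 0.1141, 0.1428], [0.5183, 0.1064, 0.1428], [0.5731, 0.1132, 0.1428]]
1200 [0.51434672 0.11156276 0.1255989 ] ((512.5418090820312, 106.85462951660156), (22.906661987304688, 28.56073760986328), 6.882880210876465)
wrist [[250.7, 247.4], [379.3, 247.6], [263.7, 247.5], [366.4, 247.6]]
scene [[319.8, 212.1], [303.3, 226.5], [318.2, 213.5], [305.0, 225.0]]
side [[312.8, 199.2], [290.9, 199.8], [310.5, 199.3], [293.1, 199.7]]
[18.  -2.4  0.5] [-0.0017 -0.0023 -0.0048] -> [0.545 0.109 0.135]
```

View pics/wrist2.png

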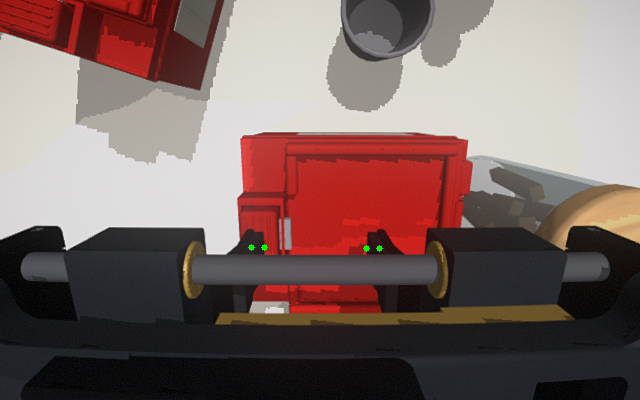

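View pics/scene2.png

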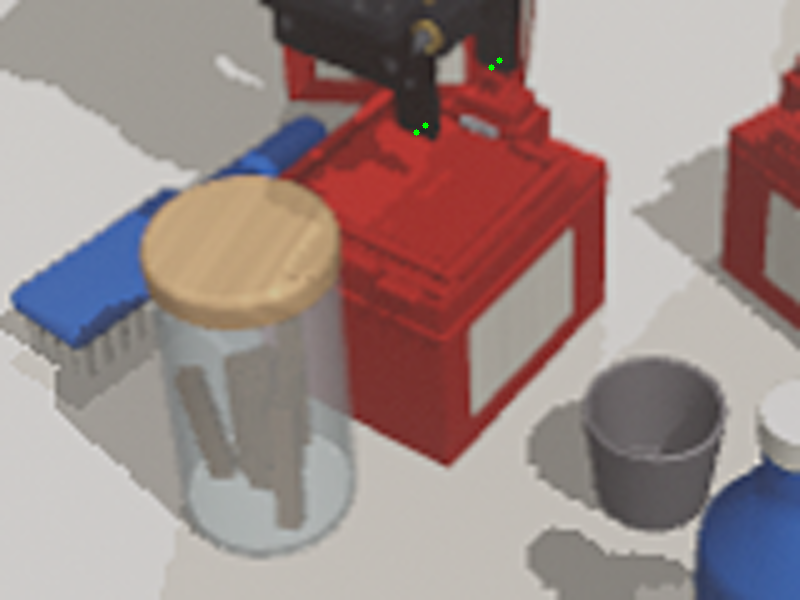

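View pics/side2.png

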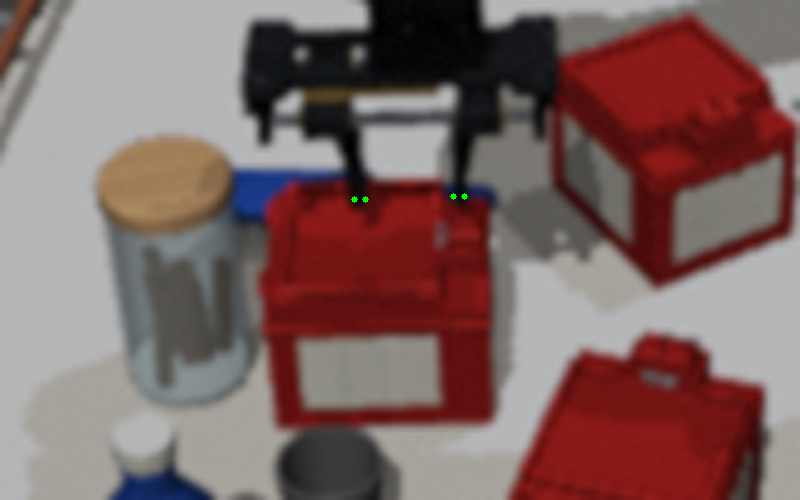

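The projected fingertip points fall on the tips in all three views. The front finger is over the button (side crop 458,196) and the rear finger is over the panel (side crop 360,199). I'll go down to just above the button.

>>> send_rows --rows "6 -1 0 0 -0.001 -0.002 55; 6 0 0 0 -0.001 -0.002 55; 1 0 0 0 0 0 55; 0 0 0 0 0 0 55"

```text
time_s: 3.52
tool_pos: [0.5472, 0.1098, 0.1409]
orientation: [[0.003, 0.992, 0.123], [0.001, 0.123, -0.992], [-1.0, 0.003, -0.001]]
contact_force: [-0.0, -0.4, 0.2]
finger_gap: 0.0549
```

>>> send_rows --rows "2 -3 0 0 0 0.003 55; 2 -1 0 0 0 0 55; 0 0 0 0 0 0 55"

```text
time_s: 3.9
tool_pos: [0.543, 0.1092, 0.1367]
orientation: [[0.006, 0.992, 0.123], [0.002, 0.123, -0.992], [-1.0, 0.006, -0.001]]
contact_force: [0.1, -0.7, -0.3]
finger_gap: 0.055
```

>>> send_rows --rows "2 0 0 0 0 -0.005 55; 2 0 0 0 0 0 55; 2 0 0 0 0 0 55"

```text
time_s: 4.28
tool_pos: [0.5431, 0.1093, 0.1309]
orientation: [[0.001, 0.992, 0.123], [0.002, 0.123, -0.992], [-1.0, 0.001, -0.001]]
contact_force: [-2.1, -0.7, 3.9]
finger_gap: 0.0549
```

>>> send_rows --rows "2 0 0 0 0 0 55; 1 0 0 0 0 0 55; 0 0 0 0 0 0 55; 0 0 0 0 0 0 55"

```text
time_s: 4.78
tool_pos: [0.5431, 0.1093, 0.1289]
orientation: [[0.001, 0.992, 0.122], [0.002, 0.122, -0.992], [-1.0, 0.001, -0.002]]
contact_force: [-2.6, -1.0, 6.3]
finger_gap: 0.0549
```

Run:
```python
from plan import *
s=env.get_state(); print(s['tool_pos'],s['contact_force'],s['torque'],s['finger_gap'],s['time_s'])
for n,c in [('scene',(200,320,220,380)),('side',(160,260,220,380)),('wrist',(120,320,200,520))]:
    p,im,d=cap(n)
    P=cloud(p,d); m=(im[...,0]>60)&(im[...,1]<60)&(im[...,2]<60)&(P[...,2]>.09)&(P[...,2]<.2)
    for x in range(-50,60,10):
        ok=[]
        X=.514+.992*.066+x/1000*.992; Y=.105+.124*.066+x/1000*.124
        mm=m&(np.hypot(P[...,0]-X+.0*.124,P[...,1]-Y-.025)<.01)
        if mm.sum()>3: print(n,x,mm.sum(),np.median(P[mm][:,2]).round(4))
    save(n+'3.png',cv2.resize(im[c[0]:c[1],c[2]:c[3]],None,fx=800/(c[3]-c[2]),fy=800/(c[3]-c[2]),interpolation=cv2.INTER_CUBIC))
```

```text
[0.54313947 0.10933124 0.12885609] [-2.61269056 -1.00969401  6.26725492] [-0.17810287  0.78697744  0.03782249] 0.05491976170976508 4.775
scene -50 27 0.1282
scene -40 46 0.1259
scene -30 36 0.1242
scene -20 39 0.1226
scene -10 42 0.1209
scene 0 43 0.1195
scene 10 45 0.1171
scene 20 43 0.1157
scene 30 43 0.1144
scene 40 36 0.1144
scene 50 71 0.1115
side -50 23 0.1062
side -40 20 0.1264
side -30 25 0.1236
side -20 27 0.121
side -10 28 0.1205
side 0 22 0.1193
side 10 25 0.1176
side 20 23 0.1161
side 30 22 0.1155
side 40 26 0.1157
side 50 20 0.1142
wrist -50 1018 0.1261
wrist -40 1172 0.1251
wrist -30 1147 0.1234
wrist -20 1114 0.1218
wrist -10 1090 0.1203
wrist 0 1045 0.1186
wrist 10 1010 0.117
wrist 20 979 0.1155
wrist 30 942 0.1138
wrist 40 1095 0.1138
wrist 50 730 0.1168
```

View pics/side3.png

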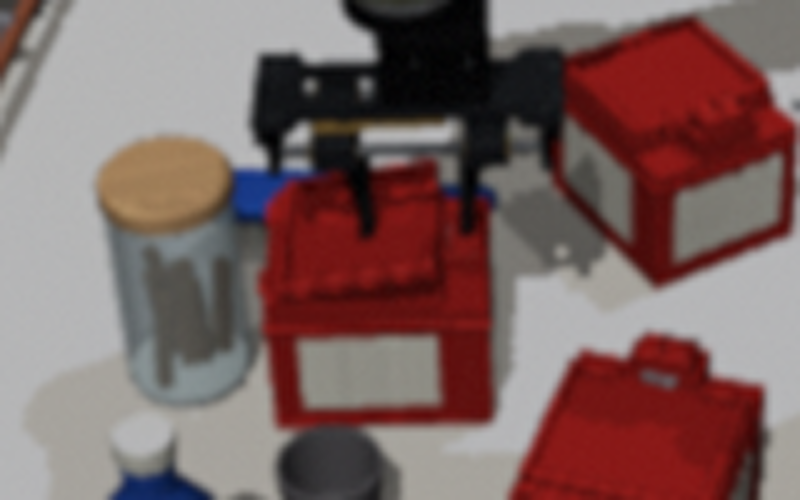

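View pics/scene3.png

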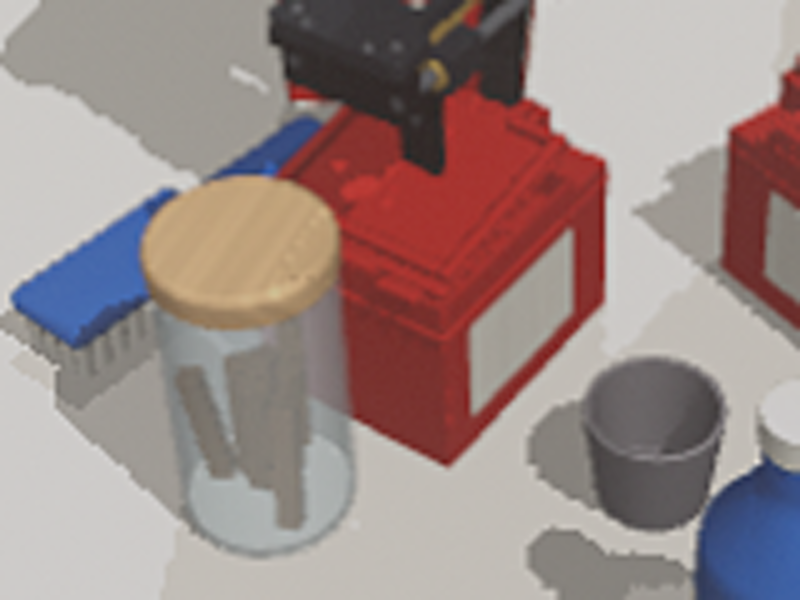

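In both views the lid is ajar and resting against the rear finger. Three depth clouds put it about 0.16 rad open, with the front edge roughly 17 mm up. The tub and jar look unmoved. I'll hold a moment longer and then hand in.

>>> send_rows --rows "0 0 0 0 0 0 55; 0 0 0 0 0 0 55; 0 0 0 0 0 0 55"

```text
time_s: 5.3
tool_pos: [0.5432, 0.1093, 0.1297]
orientation: [[0.001, 0.992, 0.122], [0.003, 0.122, -0.992], [-1.0, 0.001, -0.003]]
contact_force: [-1.9, -0.5, 5.7]
finger_gap: 0.0549
```

Run:
```python
from plan import *
s=env.get_state(); print(s['tool_pos'],s['contact_force'],np.abs(s['dq']).max(),s['time_s'])
p,im,d=cap('wrist'); P=cloud(p,d); m=(im[...,0]>60)&(im[...,1]<60)&(im[...,2]<60)
z=[]
for x in (-40,30):
    X=.514+.992*.066+x/1000*.992; Y=.105+.124*.066+x/1000*.124
    mm=m&(np.hypot(P[...,0]-X,P[...,1]-Y-.025)<.01); z.append(np.median(P[mm][:,2]))
print('slope',(z[0]-z[1])/.07)
if .1<(z[0]-z[1])/.07<.4: print(ticket.hand_in())
```

```text
[0.54324289 0.10930895 0.12968961] [-1.90070647 -0.49825779  5.74008052] 0.006168684520220443 5.3
slope 0.17821390712919782
the job is handed in; nothing more can be done
None
```

The lid is trapped part-way open and the job is handed in at about 5.3 s of the 29 s allowed. I pressed the button of the farthest tub, the one with the jar behind it, with the front finger. The lid popped up against the rear finger over the middle of the panel, and the arm is still holding it there.

- **Lid:** the last wrist-camera check put it about 0.18 rad open, front edge about 19 mm up. The check just before gave about 0.16 rad from all three cameras. The rise fits the tool creeping up 0.8 mm between the two.
- **Force:** the arm was nearly still, with about 5.7 N up and 2 N sideways on the tool. That is button and lid together; I could not measure the lid's push on the finger separately.
- **Surroundings:** in the pictures taken just after the press, the tub and jar looked unmoved, as did the cup and brush. I did not measure how far they moved or compare them after the last hold.

No check failed. Before the press, the button position estimates differed by up to about 7 mm sideways, well within the button's 36 mm width.

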